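# Fit the guide pin and set the clearance screw

### The job

Take from the wooden rest the one pin that is a close sliding fit in the bore of the guide block, push it in nose first until its collar is home against the block, and leave the other two pins in the rest. Then set its running clearance: turn the thumbscrew on top of the block clockwise until it seats firmly on the pin, back it off a quarter turn, and finish still gripping the thumbscrew there, so that I can tighten the lock nut. Do not disturb the other things on the bench.

Things in the scene. Friction and masses are not known exactly. Their poses are not given: they have to be found in the camera images.
- bore_mouth (a point): Centre of the bore's mouth in the guide block, a grey bracket screwed to the bench (block 50 mm wide in x, 60 mm long in y, top at 100 mm). y points out of the mouth along the bore, z up. The bore is round, 18 mm in diameter, goes right through (60 mm), level, 80 mm above the bench, mouth chamfered 1.5 mm. A pin goes in along -y.
- thumbscrew_grip (a point): Centre of the thumbscrew's dark knurled round knob, 34 mm in diameter, 22 mm high, axis upright; 126 mm above the bench, 26 mm above the block's top and 35 mm behind its mouth face. Under it a lock nut (8 mm high, 24 mm across flats) stands on the block. A white line on its top shows its angle. It can be gripped from above at any angle.
- thumbscrew (a joint): Angle of the thumbscrew in rad: 0 where it stops firmly, its pad pressing on a 16 mm pin in the bore; grows as the screw is backed off (anticlockwise from above, rising 4 mm a turn). A quarter turn back from the seat is 1.57. Light friction (0.06 N m), stays where it is left, starts 1.8 to 2.7 rad above the seat.
- pin_12_grip (a point): Thin pin: the point to grip, on its axis. Each pin is one piece of bare steel, level in the rest, 160 g: stem 13 mm in diameter, 65 mm long; collar 26 mm in diameter, 5 mm thick; guide part (here 12 mm in diameter) 66 mm long; nose 19 mm long, tapering to a 10 mm pilot. y points from nose to stem. From here the collar face that meets the block is 40 mm, the nose tip 125 mm, towards -y.
- pin_16_grip (a point): Middle pin, 16 mm in diameter in its guide part: the point to grip, half-way along its stem; otherwise like the thin pin (same stem, collar, lengths and axes).
- pin_20_grip (a point): Thick pin, 20 mm in diameter in its guide part: the point to grip, half-way along its stem; otherwise like the thin pin.
- pin_16_collar (a point): Point on the middle pin's axis at the collar face that meets the block; y towards the stem's free end.
- pin_rest: Notched wooden rest, 210 x 106 mm, fixed, origin under its centre. The three pins lie in it side by side along its y axis, 72 mm apart, in any order, noses towards its -y side, axes 36 mm above the bench; the stems overhang its +y edge by 48 mm, with nothing below them but the bench.
- guide_block: The guide block, origin under the centre of its base plate; the bore mouth lies at y = +30 mm, z = 80 mm in its frame.
- pin_16: The middle pin.
- spindle: The thumbscrew as a whole: spindle with the 11 mm pad that presses on the pin from above inside the block, and the knob it carries.
- mouse: Computer mouse, bystander.
- spanner: Small open spanner lying flat, bystander.
- calculator: Pocket calculator, bystander.
- tape: Roll of black tape, bystander.
- parts_box: Small lidded parts box, bystander.
- weight_500: Check weight, 66 mm high, bystander.
- weight_200: Check weight, 49 mm high, bystander.
- weight_100: Check weight, 39 mm high, bystander.

How it is judged:
On the way, in this order (a step that is already met when the one before it is completed fails the run):
1. the middle pin is home in the bore, its collar against the block (y of pin_16_collar in the frame of bore_mouth between -0.004 and 0.004 m and x of pin_16_collar in the frame of bore_mouth between -0.004 and 0.004 m and z of pin_16_collar in the frame of bore_mouth between -0.005 and 0.004 m and angle between the y axis of pin_16_collar and the y axis of bore_mouth, either way round below 0.08 rad), for 0.2 s.
2. the thumbscrew, turned by the fingers, seats on the pin (all of step 1 and value of joint thumbscrew below 0.15 rad and contact force between spindle and pin_16 above 2 N and contact force between the fingers and spindle above 1 N), for 0.1 s.
3. the thumbscrew is backed off a quarter turn (all of step 1 and value of joint thumbscrew between 1.22 and 1.92 rad and contact force between the fingers and spindle above 3 N), for 0.2 s.
At the end, for the whole second after the job is handed in: Middle pin home: collar within 4 mm of the block face, in line with the bore. Thumbscrew still, 1.22 to 1.92 rad back from its seat (quarter turn +-20 degrees), pad off the pin, gripped by the fingers with over 3 N. Other two pins within 30 mm of their places (all of step 3 and velocity of joint thumbscrew between -0.1 and 0.1 rad/s and contact force between spindle and pin_16 below 0.5 N and distance of each of pin_12_grip, pin_20_grip from where it was at the start of the episode below 0.03 m); the arm keeps its last pose, push and grip.
It fails at once if another thing on the bench is knocked away by more than 40 mm (distance of any of mouse, spanner, calculator, tape, parts_box, weight_500, weight_200, weight_100 from where it was at the start of the episode above 0.04 m).
It also fails if it takes over 58 s, if anything falls off the work surface, if the arm or the gripper's body presses on something with over 40 N, if the wrist force passes 120 N, or if a joint passes its speed limit or range.

### The arm

A 6-joint arm with a two-finger parallel gripper is mounted at the origin on a cart in front of the work surface, level with it; the furniture and walls round the work are solid. World frame = base frame: x ahead of the robot, y to its left, z up, the work surface at z = 0. Lengths are in m, angles in rad, forces in N, time in s.
With the tool pointing down it reaches from about 0.375 to 0.9 m from the base axis. Payload 3.1 kg.
Tool frame: the origin (TCP) lies midway between the tips of the shut fingers; the grasp point (between the pads) lies 19 mm behind it; x points along the fingers, z is the direction in which the jaws open and shut, and the axes are right-handed (so a half turn about x gives the same grasp; the last joint's range is limited). The gripper opens to 87 mm and grips with 3 to 60 N. Pads are 19 mm wide; open, the fingers measure 117 mm over their backs; the gripper's body (75 mm by 190 mm) begins 51 mm behind the grasp point.
Start: joints at [1.133, 0.527, 1.433, -0, 1.181, -0.178], TCP at [0.161, 0.604, 0.223] pointing down, gripper open.
Joint ranges: [-3.08, 3.08], [-0.75, 2.2], [0.22, 2.44], [-1.43, 4.57], [0, 2.65], [-2.85, 2.85]. Speed limits (rad/s): [2.79, 2.79, 3.14, 3.14, 3.14, 3.14].

### API

Orientations are given as a unit quaternion [x, y, z, w].
In Python, from rig import readout, imaging, robot gives the robot as it stands. The module is installed in compiled form; this text tells all that it offers.
- The arm moves only by the tool play_rows, never from a script. Its argument "rows" is text: rows parted by semicolons, each of 7 numbers parted by spaces: the turn, a rotation vector about the tool's x, y, z in rad, then the shift along the tool's x, y, z in mm, then the closure, from 0 (fully open) to 1 (shut). In form: ax ay az tx ty tz gripper; .... A call has 1 to 8 rows; each row shifts and turns the commanded pose from where the row before left it, along the tool's axes as they then stand; what a row does not reach is not made up. A row lasts 1/12 s, in which the tool goes at most 41.7 mm and 7.16 degrees, less where a joint would pass 70% of its speed; a pose out of reach is approached as far as the arm can. A call with a gripper value outside its range is refused whole. The fingers move at their own pace and stop on an object; "squeeze" is the grip in N (left out, the last holds). Time passes only in rows, so rows that do not move let the fingers close. It gives the time, the measured TCP pose, the force and the opening at its end, in the units of the state.
- readout.get_obs(): the state, without advancing time (a new reading comes with each control period).
- imaging.camera(name): name is "side" or "top" or "wrist"; returns the picture (420x560x3 uint8, blue, green, red); there is no depth.
- imaging.camera_info(name): a dict with "K" (3x3 intrinsics, pixels), "k1" (the pictures are not rectified: a ray, as slopes to the right and down, at radius r is drawn at 1 + k1 r^2 times it, then the intrinsics apply), "world_to_cam" (4x4, takes a point from world to camera coordinates). Camera axes: x right, y down, z forward; pixel columns grow to the right and rows downward; lengths in m; the calibration is good to about 2 mm. A picture is of the moment at which its call begins: read the wrist's pose just before it. camera_info takes no time and is no camera call; for the wrist camera it gives the pose at the moment of the call.
- robot.hand_in(): hands the job in, once; it reports no verdict.
The state is a dict: "time": time; "q": joint angles; "joint_velocities": joint speeds; "joint_torque": joint torques, N m; "position": TCP position; "tool_rot": TCP orientation; "ft_force": force on the tool from outside, world axes, zero at the start; "moment": the same for the moment, N m; "grip_width": finger opening in m.
Only numpy, scipy, OpenCV 4.12 (cv2) and the standard library are available. Lean on these libraries where they do the work, as an engineer would, in place of code of your own. Each camera call takes 0.05 s, during which the arm holds its last target. There are 200 camera calls.

## Working session

There is one attempt and no reset: what is moved stays moved. The work goes in short steps, Python scripts to look and compute and a tool call to move; the robot and the scene stay as the last step left them, time stands still between calls to the robot, and variables do not carry over. Pictures are saved under pics/ and viewed, about 8 in all and at most 12, crops included, and the job is handed in when it is done.

Besides the shell and the picture viewer there is one more tool, called after ">>>" as a command line: name --argument value ..., lists and objects as JSON in quotes. play_rows: Moves the arm, as the interface text tells. Its arguments: {"type":"object","properties":{"rows":{"type":"string"},"squeeze":{"type":"number"}},"required":["rows"]}

```bash
mkdir -p pics
python3 - <<'E'
from rig import readout, imaging, robot
import cv2, json
o=readout.get_obs(); print(o)
for n in ["side","top","wrist"]:
    im=imaging.camera(n); cv2.imwrite(f"pics/{n}0.png",im)
    c=imaging.camera_info(n); print(n,c)
E
```

```text
{'time': 0.0, 'q': array([ 1.13249260e+00,  5.28448372e-01,  1.43391127e+00,  1.65889153e-05,
        1.18141267e+00, -1.78510956e-01]), 'joint_velocities': array([-0.00157528,  0.00103146, -0.00017819,  0.00053934,  0.00163915,
        0.00093264]), 'joint_torque': array([-4.52605200e-04, -4.40040958e+01, -1.76593405e+01,  6.32269029e-02,
        5.83365757e-02, -1.78393720e-04]), 'position': array([0.16020375, 0.6033514 , 0.22157973]), 'tool_rot': array([-0.43136891,  0.56124149,  0.43067095,  0.55986729]), 'ft_force': array([-0.14232915,  0.14764445, -0.24731071]), 'moment': array([-0.02309246, -0.01398412, -0.02494951]), 'grip_width': 0.0869226386927011}
side {'K': array([[536.00896769,   0.        , 281.54512282],
       [  0.        , 536.00896769, 213.52039399],
       [  0.        ,   0.        ,   1.        ]]), 'k1': -0.17064481247518268, 'world_to_cam': array([[ 0.86065269, -0.50896156, -0.01533219, -0.47895845],
       [-0.30354335, -0.48864998, -0.81797471,  0.22319227],
       [ 0.40882561,  0.70864612, -0.57504982,  1.2355547 ],
       [ 0.        ,  0.        ,  0.   
[... 234 characters left out ...]
ray([[-0.01437328, -0.99989104,  0.00336334, -0.04484362],
       [-0.9933449 ,  0.01389459, -0.11433661,  0.52767697],
       [ 0.11427742, -0.00498435, -0.99343637,  1.26621577],
       [ 0.        ,  0.        ,  0.        ,  1.        ]])}
wrist {'K': array([[365.32788501,   0.        , 280.40431824],
       [  0.        , 365.32788501, 214.66077638],
       [  0.        ,   0.        ,   1.        ]]), 'k1': -0.06603024840159177, 'world_to_cam': array([[ 0.25606095,  0.96665996, -0.00114411, -0.62478218],
       [ 0.93711796, -0.24794477,  0.2456284 , -0.03104038],
       [ 0.23715547, -0.06396801, -0.96936339,  0.3896786 ],
       [ 0.        ,  0.        ,  0.        ,  1.        ]])}
```

View pics/top0.png

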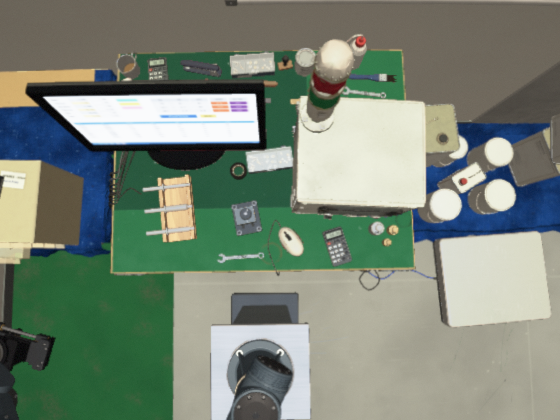

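View pics/side0.png

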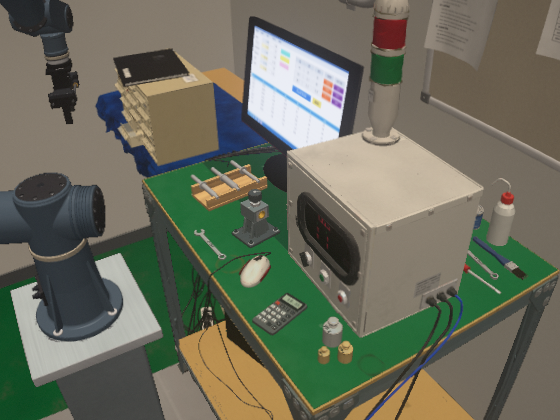

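```bash
cat > h.py <<'E'
import numpy as np, cv2
from rig import readout, imaging
def ray(info,uv):
    K=info["K"];k1=info["k1"]; d=np.array([(uv[0]-K[0,2])/K[0,0],(uv[1]-K[1,2])/K[1,1]]); s=d.copy()
    for _ in range(20): s=d/(1+k1*(s@s))
    T=np.array(info["world_to_cam"]);R=T[:3,:3]
    v=R.T@np.r_[s,1]; return -R.T@T[:3,3], v/np.linalg.norm(v)
def onz(info,uv,z):
    c,v=ray(info,uv); return c+v*(z-c[2])/v[2]
def tri(l):  # list of (info,uv)
    A=np.zeros((3,3));b=np.zeros(3); 
    for i,uv in l:
        c,v=ray(i,uv);P=np.eye(3)-np.outer(v,v);A+=P;b+=P@c
    p=np.linalg.solve(A,b); return p,[np.linalg.norm((np.eye(3)-np.outer(v,v))@(p-c)) for c,v in [ray(i,u) for i,u in l]]
def proj(info,p):
    T=np.array(info["world_to_cam"]);q=T[:3,:3]@p+T[:3,3];s=q[:2]/q[2];s=s*(1+info["k1"]*(s@s));K=info["K"]
    return np.array([K[0,0]*s[0]+K[0,2],K[1,1]*s[1]+K[1,2]])
E
python3 - <<'E'
from h import *
t=cv2.imread("pics/top0.png");s=cv2.imread("pics/side0.png")
a=cv2.resize(t[165:250,130:280],None,fx=5,fy=5,interpolation=cv2.INTER_CUBIC)[:, :750]
b=cv2.resize(s[150:260,180:300],None,fx=5,fy=5,interpolation=cv2.INTER_CUBIC)
cv2.imwrite("pics/ta.png",a);cv2.imwrite("pics/sb.png",b)
i=imaging.camera_info("top")
for n,uv,z in [("rest",(177,208),.03),("mon base",(188,170),0),("moncorner",(85,150),.2),("block",(246,217),.1),("knob",(244,212),.137)]: print(n,onz(i,uv,z))
print(proj(imaging.camera_info("top"),np.array([0.16,.604,.22])))
E
```

```text
rest [0.53242285 0.26208351 0.03      ]
mon base [0.66486054 0.23377271 0.        ]
moncorner [0.68576737 0.49334919 0.2       ]
block [0.49321268 0.03216525 0.1       ]
knob [0.5048228  0.03567257 0.137     ]
[ 35.10828574 337.17600969]
```

View pics/ta.png

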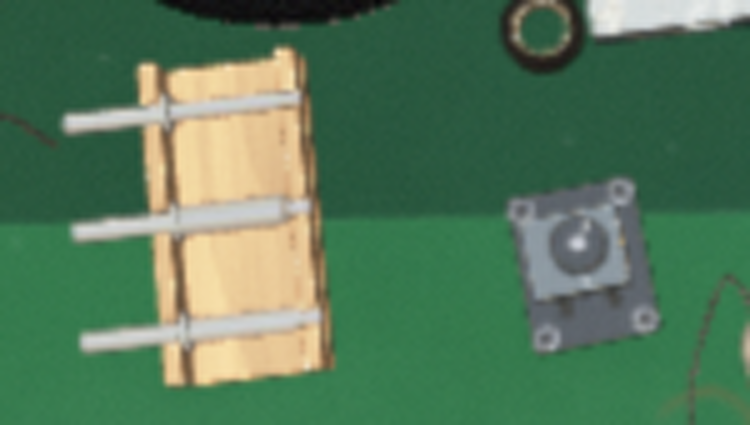

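View pics/sb.png

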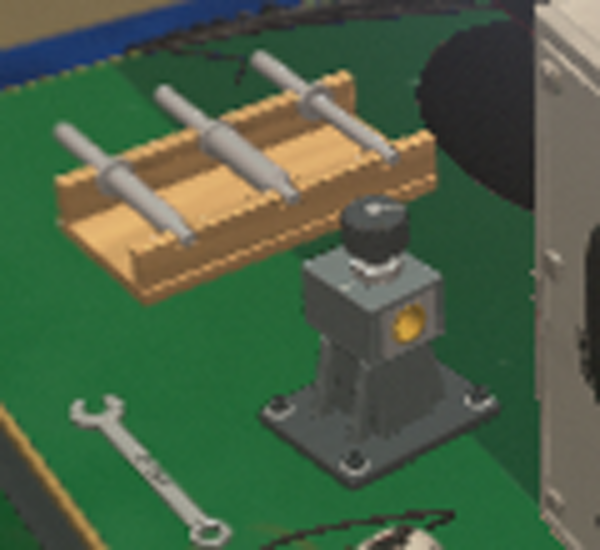

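```bash
cat >> h.py <<'E'
from scipy.spatial.transform import Rotation as Rn
def pose():
    o=readout.get_obs(); return np.array(o["position"]),Rn.from_quat(o["tool_rot"]),o
def plan(target,yaw,base=None):
    """tool x down, tool z (jaw) = horizontal at yaw; prints shift in current tool axes and rotvec"""
    p,R,o=pose()
    z=np.array([np.cos(yaw),np.sin(yaw),0]);x=np.array([0,0,-1.]);M=np.c_[x,np.cross(z,x),z]
    r=(R.inv()*Rn.from_matrix(M))
    d=R.inv().apply(np.array(target)-p)*1000
    print("t",o["time"],"p",p.round(4),"q",o["q"].round(2),"w",round(o["grip_width"],4),"f",o["ft_force"].round(1))
    print("rotvec",r.as_rotvec().round(3),"shift(cur axes)",d.round(1),"shift(new axes)",(M.T@(np.array(target)-p)*1000).round(1))
E
python3 - <<'E'
from h import *
i=imaging.camera_info("top");s=imaging.camera_info("side");w=imaging.camera_info("wrist")
cv=lambda u,v:(130+u/5-.4,165+v/5-.4)
sv=lambda u,v:(180+u/5-.4,150+v/5-.4)
for n,a,b in [("near",(85,342),(320,316)),("mid",(77,233),(308,206)),("far",(68,123),(298,98))]:
    A=onz(i,cv(*a),.036);B=onz(i,cv(*b),.036);d=B-A;print(n,A,B,np.linalg.norm(d),np.degrees(np.arctan2(d[1],d[0])))
print("near stem tri",tri([(i,cv(85,342)),(s,sv(65,130))]),"nose",tri([(i,cv(320,316)),(s,sv(187,238))]))
print("mid stem",tri([(i,cv(77,233)),(s,sv(162,94))]))
print("knob top",tri([(i,cv(577,243)),(s,sv(374,209))]))
print("plate corners",[onz(i,cv(*c),.008).round(4) for c in [(507,208),(635,180),(660,325),(533,352)]])
print("block top corners",[onz(i,cv(*c),.1).round(4) for c in [(522,222),(618,205),(633,285),(535,300)]])
print("instr", onz(i,(298,205),.0),onz(i,(298,205),.2))
p,R,o=pose();T=w["world_to_cam"];c=-T[:3,:3].T@T[:3,3];print("R",R.as_matrix().round(3),"cam rel tool",R.inv().apply(c-p))
plan([.44,.15,.30],np.radians(-90+90-7))
E
```

```text
near [0.45164841 0.35846846 0.036     ] [0.46650599 0.20596041 0.036     ] 0.15323006495777947 -84.43571450479884
mid [0.5226838  0.36522095 0.036     ] [0.53826479 0.21437496 0.036     ] 0.1516485391458449 -84.10278942217323
far [0.59530644 0.3728508  0.036     ] [0.6096179  0.22164445 0.036     ] 0.1518821229167008 -84.59314452721084
near stem tri (array([0.4504516 , 0.35929051, 0.03501653]), [np.float64(0.0013505164116839122), np.float64(0.0013505164116839558)]) nose (array([0.46447524, 0.20702415, 0.03498072]), [np.float64(0.002270904001442098), np.float64(0.002270904001442224)])
mid stem (array([0.52076025, 0.36622992, 0.03541307]), [np.float64(0.002151746785835358), np.float64(0.0021517467858352055)])
knob top (array([0.49937572, 0.03341253, 0.13776949]), [np.float64(0.0018762193681944857), np.float64(0.0018762193681945037)])
plate corners [array([0.5385, 0.0876, 0.008 ]), array([0.5561, 0.0025, 0.008 ]), array([ 0.4594, -0.0131,  0.008 ]), array([0.4428, 0.0707, 0.008 ])]
block top corners [array([0.5185, 0.069 , 0.1   ]), array([0.5282, 0.0097, 0.1   ]), array([0.4786, 0.0009, 0.1   ]), array([0.4702, 0.0612, 0.1   ])]
instr [ 0.54043258 -0.13544989  0.        ] [ 0.51591602 -0.12185897  0.2       ]
R [[-0.001 -0.966  0.257]
 [-0.002  0.257  0.966]
 [-1.     0.    -0.002]] cam rel tool [-0.16285481  0.06604532  0.00047001]
t 0.15 p [0.1602 0.6035 0.2218] q [ 1.13  0.53  1.43  0.    1.18 -0.18] w 0.0869 f [-0.4 -0.2 -0.1]
rotvec [ 1.433e+00 -2.000e-03  1.000e-03] shift(cur axes) [ -77.7 -386.8 -366.6] shift(new axes) [ -78.2 -416.   332.9]
```

Run:
```python
from h import *
plan([.4546,.326,.17],np.radians(5.6))
```

```text
t 0.15 p [0.1602 0.6035 0.2218] q [ 1.13  0.53  1.43  0.    1.18 -0.18] w 0.0869 f [-0.4 -0.2 -0.1]
rotvec [ 1.213e+00 -2.000e-03  1.000e-03] shift(cur axes) [  52.  -355.8 -192.5] shift(new axes) [  51.8 -304.9  265.9]
```

>>> play_rows --rows "0 0 0 2.6 -17.8 -9.6 0; 0 0 0 5.2 -35.6 -19.2 0; 0 0 0 5.2 -35.6 -19.2 0; 0 0 0 5.2 -35.6 -19.2 0; 0 0 0 5.2 -35.6 -19.2 0; 0 0 0 5.2 -35.6 -19.2 0; 0 0 0 5.2 -35.6 -19.2 0; 0 0 0 5.2 -35.6 -19.2 0"

```text
time: 0.82
position: [0.3826, 0.3947, 0.1832]
tool_rot: [-0.431, 0.561, 0.431, 0.56]
ft_force: [0.3, 1.2, -0.3]
grip_width: 0.0874
```

>>> play_rows --rows "0 0 0 5.2 -35.6 -19.2 0.4; 0 0 0 5.2 -35.6 -19.2 0.4; 0 0 0 2.6 -17.8 -9.6 0.4; 0.12 0 0 0 0 0 0.4; 0.12 0 0 0 0 0 0.4; 0.12 0 0 0 0 0 0.4; 0.12 0 0 0 0 0 0.4; 0.12 0 0 0 0 0 0.4"

```text
time: 1.48
position: [0.4551, 0.3267, 0.1702]
tool_rot: [-0.244, 0.664, 0.244, 0.663]
ft_force: [0.0, -0.1, 0.4]
grip_width: 0.0532
```

>>> play_rows --rows "0.12 0 0 0 0 0 0.4; 0.12 0 0 0 0 0 0.4; 0.12 0 0 0 0 0 0.4; 0.12 0 0 0 0 0 0.4; 0.12 0 0 0 0 0 0.4; 0.013 0 0 0 0 0 0.4; 0 0 0 0 0 0 0.4; 0 0 0 0 0 0 0.4"

```text
time: 2.15
position: [0.4551, 0.327, 0.1704]
tool_rot: [-0.036, 0.706, 0.035, 0.706]
ft_force: [0.6, 0.2, -0.4]
grip_width: 0.0524
```

Run:
```python
from h import *
import pickle
plan([.4546,.326,.17],np.radians(5.6))
w=imaging.camera_info("wrist");im=imaging.camera("wrist");cv2.imwrite("pics/w1.png",im);pickle.dump(w,open("w1.pkl","wb"))
```

```text
t 2.15 p [0.4551 0.327  0.1704] q [0.42 0.51 1.65 0.   0.98 0.32] w 0.0524 f [ 0.6  0.2 -0.4]
rotvec [ 0.003 -0.     0.   ] shift(cur axes) [ 0.4 -0.9 -0.6] shift(new axes) [ 0.4 -0.9 -0.6]
```

View pics/w1.png

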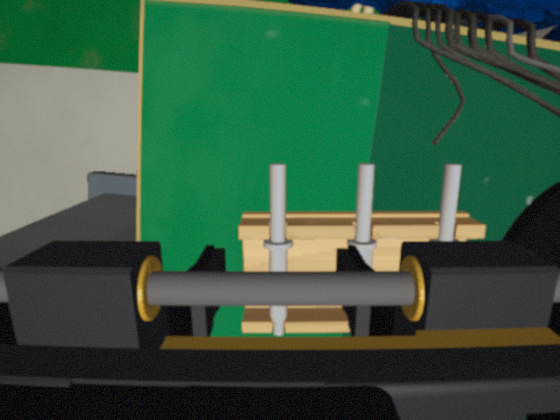

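Run:
```python
from h import *
import pickle
w=pickle.load(open("w1.pkl","rb"));im=cv2.imread("pics/w1.png")
T=w["world_to_cam"];print("cam",-T[:3,:3].T@T[:3,3],"fwd",T[2,:3])
hsv=cv2.cvtColor(im,cv2.COLOR_BGR2HSV)
for r in [172,180,200,220,230,255,262,268,310]:
    m=(hsv[r,:,1]<60)&(hsv[r,:,2]>70); 
    runs=[];s=None
    for c in range(240,480):
        if m[c] and s is None:s=c
        if not m[c] and s is not None:
            if c-s>5:
                a=onz(w,(s-.5,r),.036);b=onz(w,(c-.5,r),.036);runs.append((s,c,((a+b)/2)[:2].round(4).tolist(),round(1000*np.linalg.norm(a-b),1)))
            s=None
    print(r,runs)
m=((hsv[:,:,1]<60)&(hsv[:,:,2]>70)).astype(np.uint8)
for c in (278,365,452):
    col=m[150:240,c-3:c+4].mean(1); r=150+np.argmax(col>.5);print("stem end",c,r,onz(w,(c,r),.036))
p,R,o=pose();
```

```text
cam [0.44908127 0.3935135  0.33324172] fwd [ 0.02555919 -0.24360586 -0.96953747]
172 [(270, 286, [0.4509, 0.3543], np.float64(13.1)), (358, 374, [0.5226, 0.3617], np.float64(13.2)), (444, 462, [0.5951, 0.3695], np.float64(15.4))]
180 [(270, 286, [0.4516, 0.3478], np.float64(13.1)), (358, 374, [0.5236, 0.3552], np.float64(13.3)), (443, 461, [0.5956, 0.3628], np.float64(15.5))]
200 [(270, 286, [0.4532, 0.3311], np.float64(13.3)), (357, 373, [0.5254, 0.3385], np.float64(13.4)), (441, 458, [0.5971, 0.3459], np.float64(14.8))]
220 [(270, 286, [0.455, 0.314], np.float64(13.5)), (356, 371, [0.5269, 0.3212], np.float64(12.8)), (439, 456, [0.5991, 0.3285], np.float64(15.0))]
230 [(271, 285, [0.4558, 0.3052], np.float64(11.9)), (356, 371, [0.5282, 0.3125], np.float64(12.9)), (440, 455, [0.601, 0.3198], np.float64(13.3))]
255 [(270, 287, [0.4585, 0.2829], np.float64(14.7)), (360, 373, [0.5344, 0.2904], np.float64(11.4))]
262 [(269, 287, [0.4587, 0.2764], np.float64(15.6)), (365, 372, [0.5372, 0.2842], np.float64(6.2))]
268 [(269, 287, [0.4593, 0.2708], np.float64(15.7))]
310 [(270, 287, [0.4637, 0.2303], np.float64(15.3)), (358, 368, [0.54, 0.2377], np.float64(9.1))]
stem end 278 164 [0.45068364 0.36083163 0.036     ]
stem end 365 163 [0.52105808 0.36894832 0.036     ]
stem end 452 164 [0.59325507 0.37595045 0.036     ]
```

>>> play_rows --rows "0.003 0 0 20 0 -1 0.4; 0 0 0 35 0 0 0.4; 0 0 0 35 0 0 0.4; 0 0 0 35 0 0 0.4; 0 0 0 18 0 0 0.4; 0 0 0 10 0 0 0.4; 0 0 0 0 0 0 0.4; 0 0 0 0 0 0 0.4"

```text
time: 2.87
position: [0.4546, 0.3271, 0.0177]
tool_rot: [-0.034, 0.706, 0.034, 0.706]
ft_force: [0.8, 0.6, 0.1]
grip_width: 0.052
```

>>> play_rows --rows "0 0 0 0 0 0 1; 0 0 0 0 0 0 1; 0 0 0 0 0 0 1; 0 0 0 0 0 0 1; 0 0 0 0 0 0 1; 0 0 0 0 0 0 1" --squeeze 45

```text
time: 3.37
position: [0.4545, 0.327, 0.018]
tool_rot: [-0.033, 0.706, 0.034, 0.707]
ft_force: [-0.1, -0.4, -0.4]
grip_width: 0.02
```

Run:
```python
from h import *
plan([.454,.327,.017],np.radians(5.6))
im=imaging.camera("wrist");cv2.imwrite("pics/w2.png",im)
```

```text
t 3.3667 p [0.4545 0.327  0.018 ] q [0.42 0.75 1.74 0.   0.65 0.33] w 0.02 f [-0.1 -0.4 -0.4]
rotvec [-0.003  0.001 -0.   ] shift(cur axes) [ 1.   0.  -0.5] shift(new axes) [ 1.   0.  -0.5]
```

>>> play_rows --rows "0 0 0 0 0 0 1; 0 0 0 0 0 0 1; 0 0 0 0 0 0 1; 0 0 0 0 0 0 1; 0 0 0 -5 0 0 1; 0 0 0 -15 0 0 1; 0 0 0 -30 0 0 1; 0 0 0 -30 0 0 1"

```text
time: 4.08
position: [0.4533, 0.3263, 0.0972]
tool_rot: [-0.034, 0.707, 0.033, 0.705]
ft_force: [1.0, 0.5, -1.4]
grip_width: 0.0116
```

>>> play_rows --rows "0 0 0 -35 0 0 1; 0 0 0 -35 0 0 1; 0 0 0 -35 0 0 1; 0 0 0 -35 0 0 1; 0 0 0 -5 0 0 1; 0 0 0 0 0 0 1"

```text
time: 4.58
position: [0.4558, 0.3276, 0.2454]
tool_rot: [-0.033, 0.704, 0.034, 0.709]
ft_force: [0.3, 0.5, -1.5]
grip_width: 0.0113
```

Run:
```python
from h import *
plan([.41,.045,.26],np.radians(-85))
im=imaging.camera("side");cv2.imwrite("pics/s3.png",im)
cv2.imwrite("pics/s3c.png",cv2.resize(im[60:260,160:320],None,fx=3.7,fy=3,interpolation=cv2.INTER_CUBIC))
```

```text
t 4.5833 p [0.4558 0.3276 0.2454] q [ 0.42  0.41  1.57 -0.    1.15  0.33] w 0.0113 f [ 0.3  0.5 -1.5]
rotvec [ 1.579  0.003 -0.007] shift(cur axes) [ -15.6 -276.9  -72.3] shift(new axes) [-14.6 -70.3 277.5]
```

View pics/s3c.png

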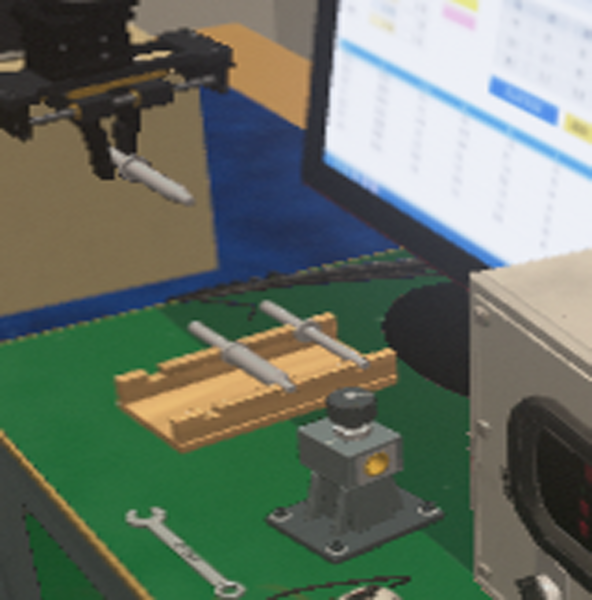

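>>> play_rows --rows "0.06 0 0 0 0 0 1; 0.12 0 0 0 0 0 1; 0.12 0 0 0 0 0 1; 0.12 0 0 0 0 0 1; 0.12 0 0 0 0 0 1; 0.12 0 0 0 0 0 1; 0.12 0 0 0 0 0 1; 0.12 0 0 0 0 0 1"

```text
time: 5.3
position: [0.4526, 0.326, 0.2393]
tool_rot: [0.277, 0.651, -0.281, 0.648]
ft_force: [0.2, 0.0, -0.9]
grip_width: 0.0116
```

>>> play_rows --rows "0.12 0 0 0 0 0 1; 0.12 0 0 0 0 0 1; 0.12 0 0 0 0 0 1; 0.12 0 0 0 0 0 1; 0.12 0 0 0 0 0 1; 0.08 0 0 0 0 0 1; 0 0 0 -2 -8 20 1; 0 0 0 -2 -10 38 1"

```text
time: 5.97
position: [0.4404, 0.2689, 0.2436]
tool_rot: [0.476, 0.523, -0.478, 0.521]
ft_force: [2.0, -0.9, -0.5]
grip_width: 0.0112
```

>>> play_rows --rows "0 0 0 -2 -10 38 1; 0 0 0 -2 -10 38 1; 0 0 0 -2 -10 38 1; 0 0 0 -2 -10 38 1; 0 0 0 -2 -10 38 1; 0 0 0 -2 0 29 1; 0 0 0 0 0 0 1; 0 0 0 0 0 0 1"

```text
time: 6.63
position: [0.4091, 0.044, 0.2568]
tool_rot: [0.478, 0.521, -0.48, 0.519]
ft_force: [-0.5, -0.1, -2.1]
grip_width: 0.0116
```

Run:
```python
from h import *
import pickle
plan([.41,.045,.26],np.radians(-85))
w=imaging.camera_info("wrist");im=imaging.camera("wrist");cv2.imwrite("pics/w4.png",im);pickle.dump(w,open("w4.pkl","wb"))
```

```text
t 6.6333 p [0.4091 0.044  0.2568] q [-0.17  0.19  1.89  0.    1.07  1.32] w 0.0116 f [-0.5 -0.1 -2.1]
rotvec [-0.006 -0.001  0.004] shift(cur axes) [-3.2  0.9 -1. ] shift(new axes) [-3.2  0.9 -1. ]
```

View pics/w4.png

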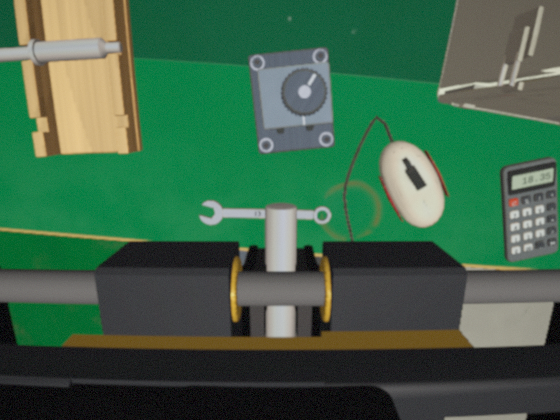

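Run:
```python
from h import *
import pickle
w=pickle.load(open("w4.pkl","rb"));im=cv2.imread("pics/w4.png")
crop=im[35:165,235:350];big=cv2.resize(crop,None,fx=5,fy=4.6,interpolation=cv2.INTER_CUBIC)
hsv=cv2.cvtColor(im,cv2.COLOR_BGR2HSV)
print(im[120,285],im[150,255],im[60,262],im[91,295],im[75,270],im[100,328])
# knob: dark
g=im.max(2); m=((g<85)&(hsv[:,:,1]<70)).astype(np.uint8);m[:, :275]=0;m[:,332:]=0;m[:60]=0;m[124:]=0
cs,_=cv2.findContours(cv2.morphologyEx(m,cv2.MORPH_CLOSE,np.ones((7,7))),0,2);c=max(cs,key=cv2.contourArea)
(x,y),r=cv2.minEnclosingCircle(c);print("knob",x,y,r,cv2.contourArea(c)/np.pi/r/r)
for z in (.137,.126):print(z,onz(w,(x,y),z),np.linalg.norm(onz(w,(x+r,y),z)-onz(w,(x-r,y),z)))
cv2.imwrite("pics/w4c.png",big)
```

```text
[164 153 139] [ 64 127   5] [178 169 163] [119 108  98] [164 152 139] [162 151 139]
knob 304.0 113.0 5.000100135803223 0.06365942737606796
0.137 [0.4844553  0.03285333 0.137     ] 0.00748930100818113
0.126 [0.48475746 0.03220309 0.126     ] 0.007781040836833179
```

View pics/w4c.png

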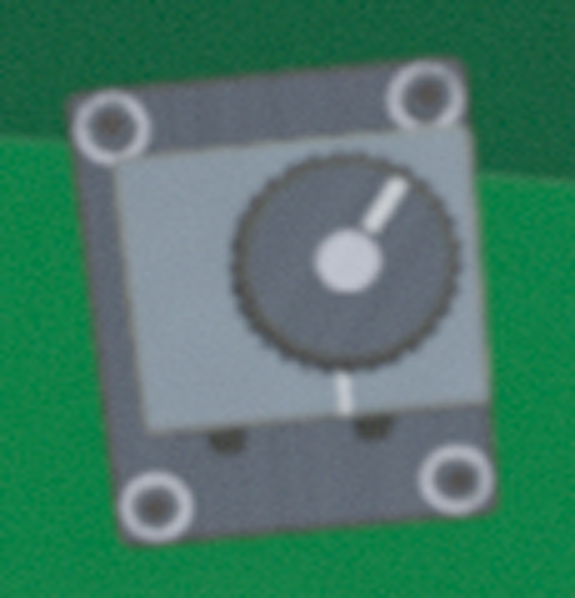

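Run:
```python
from h import *
import pickle
w=pickle.load(open("w4.pkl","rb"))
cv=lambda u,v:(235+(u+.5)/5-.5,35+(v+.5)/4.6-.5)
t=[onz(w,cv(*c),.1) for c in [(114,160),(468,127),(490,403),(148,432)]]
print("top",np.array(t).round(4).tolist(),"c",np.mean(t,0))
e=lambda a,b:(np.linalg.norm(b-a),np.degrees(np.arctan2((b-a)[1],(b-a)[0])))
print([e(t[i],t[(i+1)%4]) for i in range(4)])
b=[onz(w,cv(*c),.010) for c in [(112,128),(427,97),(457,480),(156,508)]]
print("bolts c",np.mean(b,0),[e(b[i],b[(i+1)%4]) for i in range(4)])
for z in (.137,): 
  k=onz(w,cv(347,261),z);print("knob",k,np.linalg.norm(onz(w,cv(460,261),z)-onz(w,cv(234,261),z)))
l=onz(w,cv(400,185),.137)-k;print("line ang",np.degrees(np.arctan2(l[1],l[0])))
r=onz(w,cv(345,395),.1)-k;print("ref ang",np.degrees(np.arctan2(r[1],r[0])))
s=imaging.camera_info("side");ti=imaging.camera_info("top")
print("knob tri",tri([(w,cv(347,261)),(s,(180+(374+.5)/5-.5,150+(209+.5)/5-.5))]),tri([(w,cv(347,261)),(ti,(130+(577.5)/5-.5,165+243.5/5-.5))]))
print("topcorner tri (-x,-y corner)",tri([(w,cv(490,403)),(s,(180+379.5/5-.5,150+305/5-.5))]))
print("(-x,+y)",tri([(w,cv(148,432)),(s,(180+304/5-.5,150+263/5-.5))]))
```

```text
top [[0.5173, 0.0724, 0.1], [0.5279, 0.0147, 0.1], [0.48, 0.0056, 0.1], [0.4698, 0.0633, 0.1]] c [0.49875715 0.03901161 0.1       ]
[(np.float64(0.05874216923082531), np.float64(-79.65357632304735)), (np.float64(0.048769895625191344), np.float64(-169.3487057647809)), (np.float64(0.058551566927359765), np.float64(99.97248645412104)), (np.float64(0.04838917994183942), np.float64(10.880860597892218))]
bolts c [0.49909531 0.0391429  0.01      ] [(np.float64(0.06680620174419918), np.float64(-79.39485864760013)), (np.float64(0.0871601697434958), np.float64(-169.65374854289854)), (np.float64(0.06674682135691416), np.float64(100.49430823215013)), (np.float64(0.08703080697217516), np.float64(10.385041625453152))]
knob [0.49999475 0.03434524 0.137     ] 0.03346083053858683
line ang -28.32626147689677
ref ang -169.2456101272525
knob tri (array([0.4990641 , 0.0347437 , 0.13705507]), [np.float64(0.0010023200063074365), np.float64(0.0010023200063073378)]) (array([0.50166093, 0.03359555, 0.12543739]), [np.float64(0.0007205975210210193), np.float64(0.0007205975210209917)])
topcorner tri (-x,-y corner) (array([0.48136885, 0.00506271, 0.10045345]), [np.float64(0.0015442032608705943), np.float64(0.0015442032608705652)])
(-x,+y) (array([0.46946344, 0.06356361, 0.09761761]), [np.float64(0.00034581040150500546), np.float64(0.00034581040150478775)])
```

Run:
```python
from h import *
plan([.4675,.2113,.12],np.radians(10.3))
```

```text
t 6.6833 p [0.409  0.045  0.2569] q [-0.16  0.19  1.89  0.    1.07  1.32] w 0.0114 f [-0.8  1.  -1.6]
rotvec [-1.667 -0.005  0.002] shift(cur axes) [ 136.9   72.7 -160.6] shift(new axes) [136.9 153.2  87.3]
```

>>> play_rows --rows "0 0 0 0 8 -18 1; 0 0 0 0 16 -36 1; 0 0 0 0 16 -36 1; 0 0 0 0 16 -36 1; 0 0 0 0 16.7 -34.6 1; -0.12 0 0 0 0 0 1; -0.12 0 0 0 0 0 1; -0.12 0 0 0 0 0 1"

```text
time: 7.35
position: [0.4672, 0.214, 0.2567]
tool_rot: [0.373, 0.601, -0.375, 0.599]
ft_force: [0.6, -0.4, -1.4]
grip_width: 0.0114
```

>>> play_rows --rows "-0.12 0 0 0 0 0 1; -0.12 0 0 0 0 0 1; -0.12 0 0 0 0 0 1; -0.12 0 0 0 0 0 1; -0.12 0 0 0 0 0 1; -0.12 0 0 20 0 0 1; -0.12 0 0 20 0 0 1; -0.12 0 0 20 0 0 1"

```text
time: 8.02
position: [0.4674, 0.2131, 0.1968]
tool_rot: [0.055, 0.706, -0.055, 0.704]
ft_force: [0.3, 0.2, -1.9]
grip_width: 0.0116
```

>>> play_rows --rows "-0.12 0 0 20 0 0 1; -0.12 0 0 20 0 0 1; -0.107 0 0 20 0 0 1; 0 0 0 17 0 0 1; 0 0 0 0 0 0 1; 0 0 0 0 0 0 1"

```text
time: 8.52
position: [0.4669, 0.2124, 0.1199]
tool_rot: [-0.065, 0.706, 0.065, 0.702]
ft_force: [0.2, 0.5, -1.8]
grip_width: 0.0116
```

Run:
```python
from h import *
plan([.4675,.2113,.062],np.radians(10.3))
im=imaging.camera("side");cv2.imwrite("pics/s5.png",im)
im=imaging.camera("top");cv2.imwrite("pics/t5.png",im)
plan([.4675,.2113,.062],np.radians(10.3))
im=cv2.imread("pics/s5.png")
cv2.imwrite("pics/s5c.png",cv2.resize(im[120:250,180:300],None,fx=5,fy=4.6,interpolation=cv2.INTER_CUBIC))
```

```text
t 8.5167 p [0.4669 0.2124 0.1199] q [0.21 0.54 1.8  0.   0.81 0.02] w 0.0116 f [ 0.2  0.5 -1.8]
rotvec [ 0.004 -0.005 -0.   ] shift(cur axes) [57.9 -1.2  0.7] shift(new axes) [57.9 -1.1  0.4]
t 8.6167 p [0.4689 0.2123 0.1218] q [0.21 0.53 1.8  0.   0.81 0.02] w 0.012 f [ 1.3 -0.2 -1.5]
rotvec [ 0.003  0.    -0.   ] shift(cur axes) [59.8 -0.7 -1.6] shift(new axes) [59.8 -0.7 -1.5]
```

View pics/s5c.png

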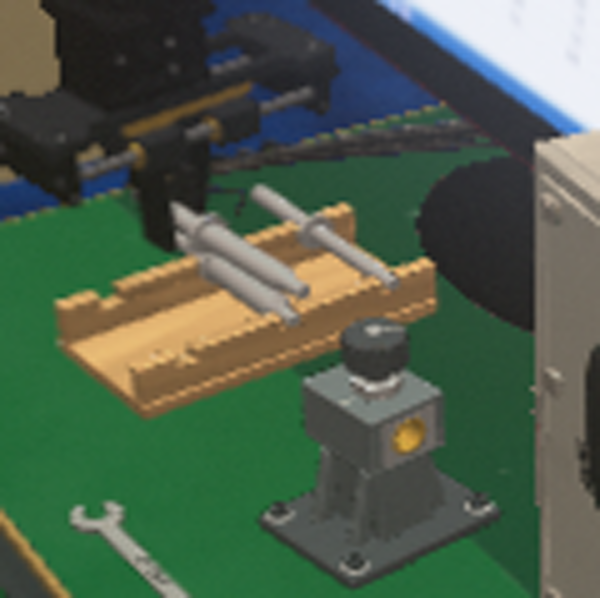

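Run:
```python
from h import *
s=imaging.camera_info("side")
P=[]
for _ in range(4):
    P.append(pose()[0]); imaging.camera("top")
p=np.mean(P,0);print(p,np.std(P,0))
n=np.array([np.cos(np.radians(10.3)),np.sin(np.radians(10.3)),0]);a=np.array([n[1],-n[0],0])
for nm,u in [("nose",(305,289)),("noseCtr",(302,290)),("collar",(206,226))]:
    c,v=ray(s,(180+(u[0]+.5)/5-.5,120+(u[1]+.5)/4.6-.5)); X=c+v*((p-c)@n)/(v@n); print(nm,X,"along",(X-p)@a,"dz",X[2]-p[2])
t=cv2.imread("pics/t5.png");ti=imaging.camera_info("top")
# project expected nose in top
for L in (42,125): print(L,proj(ti,p+a*L/1000+[0,0,.018]),proj(s,p+a*L/1000+[0,0,.018]))
```

```text
[0.46931007 0.21205834 0.12227499] [0.00025739 0.00017872 0.00030693]
nose [0.48999336 0.09824552 0.13378182] along 0.11567695304659473 dz 0.011506830372578089
noseCtr [0.48948515 0.10104205 0.13179807] along 0.11283462226509704 dz 0.009523078832284135
collar [0.47379291 0.18739083 0.13710219] along 0.025071537913137914 dz 0.0148271987212905
42 [198.59252826 221.87576508] [224.27741149 170.0277876 ]
125 [226.01556916 216.53054161] [242.5859528  181.71988841]
```

>>> play_rows --rows "0.003 0 0 15 0 -1.9 1; 0 0 0 25 0 0 1; 0 0 0 15 0 0 1; 0 0 0 5.3 -0.5 0 1; 0 0 0 0 0 0 1; 0 0 0 0 0 0 1; 0 0 0 0 0 0 1; 0 0 0 0 0 0 1"

```text
time: 9.48
position: [0.4681, 0.2107, 0.0623]
tool_rot: [-0.063, 0.703, 0.063, 0.705]
ft_force: [-0.8, -0.4, -1.0]
grip_width: 0.0121
```

```bash
cat >> h.py <<'E'
def avg(n=4):
    P=[];Q=[]
    for _ in range(n):
        p,R,o=pose();P.append(p);Q.append(R); imaging.camera("top")
    return np.mean(P,0),Rn.concatenate(Q).mean(),o
E
python3 - <<'E'
from h import *
p,R,o=avg();print(o["time"],p,"Rx",R.as_matrix()[:,0].round(4),"z",R.as_matrix()[:,2].round(4),"yaw",np.degrees(np.arctan2(R.as_matrix()[1,2],R.as_matrix()[0,2])),o["ft_force"].round(1))
m=np.array([.4935,.0686]);y=np.array([-.179,.984]);x=np.array([.984,.179])
d=p[:2]-m;print("along",d@y,"lat",d@x)
im=imaging.camera("side");cv2.imwrite("pics/s6.png",im)
s=imaging.camera_info("side")
a=-np.r_[y,0]
for L in (37.5,80,125): print(L,proj(s,p+a*L/1000+[0,0,.018]))
c=cv2.resize(im[150:220,205:275],None,fx=8,fy=8,interpolation=cv2.INTER_CUBIC);cv2.imwrite("pics/s6c.png",c)
print("knob proj",proj(s,np.array([.5,.0343,.137])),"blk corners",proj(s,np.array([.4799,.0056,.1])),proj(s,np.array([.4697,.0633,.1])))
E
```

```text
9.6333 [0.46782992 0.21066554 0.0621819 ] Rx [ 2.e-03  4.e-04 -1.e+00] z [0.984  0.1781 0.002 ] yaw 10.256922570074112 [ 0.1  0.2 -1.3]
along 0.1443874359321725 lat 0.0001703755270830794
37.5 [224.67743184 188.19472596]
80 [233.67961302 194.27608476]
125 [243.59122337 200.96964418]
knob proj [255.18291473 191.32857237] blk corners [254.21092344 210.79450274] [240.50264769 201.36925235]
```

View pics/s6c.png

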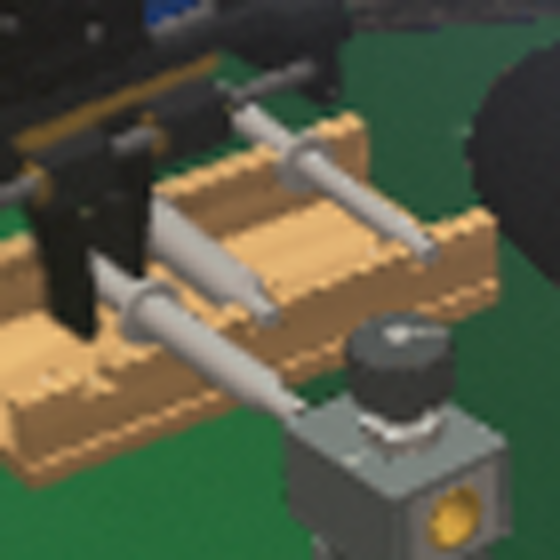

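>>> play_rows --rows "0 0 0 0 -4 0 1; 0 0 0 0 -6 0 1; 0 0 0 0 -6 0 1; 0 0 0 0 -6 0 1; 0 0 0 0 -5 0 1; 0 0 0 0 -5 0 1; 0 0 0 0 0 0 1"

```text
time: 10.32
position: [0.4731, 0.1779, 0.0612]
tool_rot: [-0.063, 0.704, 0.063, 0.704]
ft_force: [-0.3, -0.0, -1.5]
grip_width: 0.0116
```

>>> play_rows --rows "0 0 0 0 -3 0 1; 0 0 0 0 -3 0 1; 0 0 0 0 -3 0 1; 0 0 0 0 -3 0 1; 0 0 0 0 0 0 1"

```text
time: 10.73
position: [0.4752, 0.1668, 0.0613]
tool_rot: [-0.063, 0.704, 0.063, 0.704]
ft_force: [0.5, -0.3, -1.2]
grip_width: 0.0118
```

>>> play_rows --rows "0 0 0 0 -5 0 1; 0 0 0 0 -7 0 1; 0 0 0 0 -7 0 1; 0 0 0 0 -7 0 1; 0 0 0 0 -7 0 1; 0 0 0 0 -5 0 1; 0 0 0 0 0 0 1"

```text
time: 11.32
position: [0.4822, 0.1285, 0.0613]
tool_rot: [-0.063, 0.704, 0.063, 0.704]
ft_force: [-0.1, 0.2, -0.2]
grip_width: 0.0117
```

Run:
```python
from h import *
p,R,o=avg(3);print(o["time"],p,o["ft_force"].round(1),o["moment"].round(2))
m=np.array([.4935,.0686]);y=np.array([-.179,.984]);x=np.array([.984,.179])
d=p[:2]-m;print("along",d@y,"lat",d@x)
```

```text
11.4167 [0.48207172 0.12897775 0.06127365] [ 0.7 -0.1 -0.7] [-0.13 -0.09 -0.03]
along 0.06145737042113644 lat -0.0004378131146584912
```

>>> play_rows --rows "0 0 0 0 -4 0 1; 0 0 0 0 -5 0 1; 0 0 0 0 -4 0 1; 0 0 0 0 -2 0 1; 0 0 0 0 -1.5 0 1; 0 0 0 0 -1.5 0 1; 0 0 0 0 0 0 1"

```text
time: 12.05
position: [0.485, 0.1118, 0.0612]
tool_rot: [-0.063, 0.704, 0.063, 0.704]
ft_force: [1.3, -0.2, -1.2]
grip_width: 0.0117
```

>>> play_rows --rows "0 0 0 0 -1 0 1; 0 0 0 0 -1 0 1; 0 0 0 0 0 0 1"

```text
time: 12.3
position: [0.4853, 0.1101, 0.0613]
tool_rot: [-0.063, 0.704, 0.063, 0.704]
ft_force: [0.3, -0.8, -1.0]
grip_width: 0.0116
```

>>> play_rows --rows "0 0 0 0 -1 0 1; 0 0 0 0 -1 0 1; 0 0 0 0 0 0 1"

```text
time: 12.55
position: [0.4857, 0.1081, 0.0612]
tool_rot: [-0.063, 0.704, 0.063, 0.704]
ft_force: [0.9, 0.5, -1.1]
grip_width: 0.0119
```

>>> play_rows --rows "0 0 0 0 -1 0 1; 0 0 0 0 -1 0 1; 0 0 0 0 0 0 1"

```text
time: 12.8
position: [0.4861, 0.106, 0.0612]
tool_rot: [-0.063, 0.704, 0.063, 0.704]
ft_force: [1.1, -0.6, -1.0]
grip_width: 0.0116
```

>>> play_rows --rows "0 0 0 0 -1 0 1; 0 0 0 0 -1 0 1; 0 0 0 0 0 0 1"

```text
time: 13.05
position: [0.4864, 0.1041, 0.0612]
tool_rot: [-0.063, 0.704, 0.063, 0.704]
ft_force: [-0.1, 0.2, -1.0]
grip_width: 0.0115
```

>>> play_rows --rows "0 0 0 0 -1 0 1; 0 0 0 0 -1 0 1; 0 0 0 0 0 0 1"

```text
time: 13.3
position: [0.4862, 0.1036, 0.0612]
tool_rot: [-0.062, 0.704, 0.064, 0.704]
ft_force: [-0.4, 8.2, -1.1]
grip_width: 0.0116
```

Run:
```python
from h import *
im=imaging.camera("side");print(pose()[2]["ft_force"])
cv2.imwrite("pics/s7c.png",cv2.resize(im[150:220,205:275],None,fx=8,fy=8,interpolation=cv2.INTER_CUBIC))
```

```text
[-0.4116187   6.8840349  -0.83633283]
```

View pics/s7c.png

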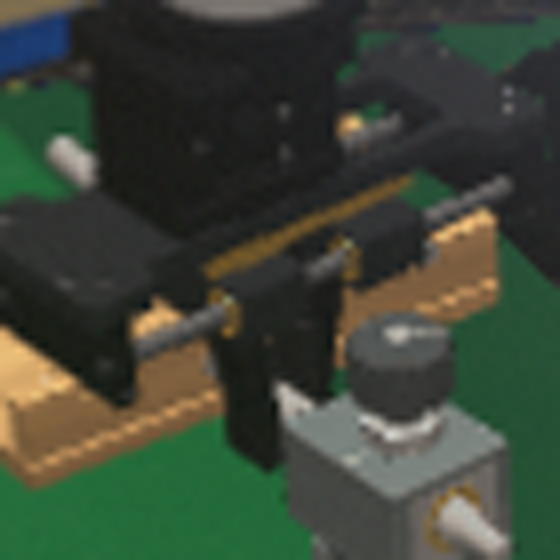

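>>> play_rows --rows "0 0 0 0 0 0 0.5; 0 0 0 0 0 0 0.5; 0 0 0 0 0 0 0.5; 0 0 0 0 0 0 0.4; 0 0 0 -10 0 0 0.4; 0 0 0 -30 0 0 0.4; 0 0 0 -35 0 0 0.4; 0 0 0 -35 0 0 0.4"

```text
time: 14.02
position: [0.486, 0.102, 0.1726]
tool_rot: [-0.063, 0.705, 0.063, 0.704]
ft_force: [1.1, 0.1, -0.3]
grip_width: 0.0505
```

>>> play_rows --rows "0 0 0 -20 0 0 0.4; 0 0 0 0 0 0 0.4; 0 0 0 0 0 0 0.4; 0 0 0 0 0 0 0.4"

```text
time: 14.35
position: [0.4859, 0.1021, 0.191]
tool_rot: [-0.063, 0.705, 0.063, 0.704]
ft_force: [-0.5, 0.1, -0.1]
grip_width: 0.0521
```

Run:
```python
from h import *
p,R,o=avg(3)
plan([.4999,.0343,.18],np.radians(10.3)); print(p)
im=imaging.camera("side");cv2.imwrite("pics/s8.png",im)
cv2.imwrite("pics/s8c.png",cv2.resize(im[150:220,205:275],None,fx=8,fy=8,interpolation=cv2.INTER_CUBIC))
```

```text
t 14.5 p [0.4856 0.1022 0.19  ] q [-0.02  0.4   1.78 -0.    0.96 -0.2 ] w 0.0525 f [-0.5  0.5 -0.5]
rotvec [-0.001 -0.003 -0.001] shift(cur axes) [  9.9 -69.4   2. ] shift(new axes) [ 10.  -69.4   1.9]
[0.485677   0.10215172 0.19051349]
```

View pics/s8c.png

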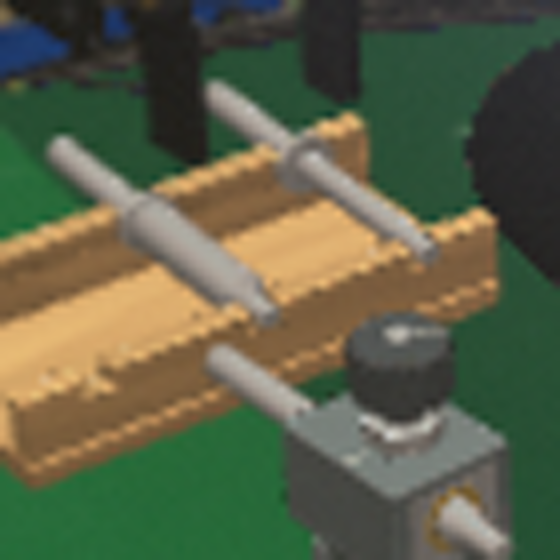

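>>> play_rows --rows "0 0 0 0 -15 2 0.4; 0 0 0 0 -25 0 0.4; 0 0 0 0 -20 0 0.4; 0 0 0 0 -9.4 0 0.4; 0 0 0 0 0 0 0.4; 0 0 0 0 0 0 0.4; 0 0 0 0 0 0 0.4"

```text
time: 15.13
position: [0.5004, 0.0351, 0.1908]
tool_rot: [-0.063, 0.705, 0.064, 0.704]
ft_force: [-1.3, -0.6, -0.5]
grip_width: 0.0521
```

Run:
```python
from h import *
p,R,o=avg(3);print(p,o["q"].round(2))
plan([.4999,.0343,.11],np.radians(10.3))
s=imaging.camera_info("side")
for L in (66,70,74):print(L,proj(s,np.array([.4935-.179*L/1e3,.0686+.984*L/1e3,.08])))
```

```text
[0.50045808 0.03521829 0.19095869] [-0.15  0.41  1.77  0.    0.96 -0.33]
t 15.2833 p [0.5006 0.0353 0.1912] q [-0.15  0.41  1.77  0.    0.96 -0.33] w 0.0525 f [-0.1  0.4 -0.5]
rotvec [ 0. -0. -0.] shift(cur axes) [81.2 -0.9 -0.8] shift(new axes) [81.2 -0.8 -0.9]
66 [233.27755545 194.11263709]
70 [232.41705036 193.53121415]
74 [231.55961068 192.9518453 ]
```

>>> play_rows --rows "0 0 0 20 -0.8 -0.7 0.4; 0 0 0 30 0 0 0.4; 0 0 0 20 0 0 0.4; 0 0 0 11 0 0 0.4; 0 0 0 0 0 0 0.4; 0 0 0 0 0 0 0.4"

```text
time: 15.78
position: [0.5001, 0.034, 0.11]
tool_rot: [-0.063, 0.705, 0.064, 0.704]
ft_force: [-1.2, -0.6, 0.9]
grip_width: 0.0519
```

>>> play_rows --rows "0 0 0 0 0 0 1; 0 0 0 0 0 0 1; 0 0 0 0 0 0 1; 0 0 0 0 0 0 1; 0 0 0 0 0 0 1; 0 0 0 0 0 0 1" --squeeze 25

```text
time: 16.28
position: [0.4991, 0.0332, 0.1109]
tool_rot: [-0.064, 0.705, 0.063, 0.703]
ft_force: [-4.2, -1.7, 6.2]
grip_width: 0.0335
```

Run:
```python
from h import *
p,R,o=avg(3);print(o["time"],p,o["grip_width"],o["ft_force"].round(1),o["moment"].round(2))
```

```text
16.3833 [0.49909944 0.03322407 0.11091165] 0.03359068983563479 [-4.  -1.   5.9] [-0.36  0.8   0.07]
```

>>> play_rows --rows "0 0 0 -1 0 -1 1; 0 0 0 0 0 0 1; 0 0 0 0 0 0 1; 0.05 0 0 0 0 0 1; 0.1 0 0 0 0 0 1; 0 0 0 0 0 0 1"

```text
time: 16.93
position: [0.4989, 0.0332, 0.111]
tool_rot: [-0.01, 0.708, 0.01, 0.706]
ft_force: [-1.7, -2.2, -2.9]
grip_width: 0.0338
```

Run:
```python
from h import *
p,R,o=avg(3);print(o["time"],p,np.degrees(np.arctan2(R.as_matrix()[1,2],R.as_matrix()[0,2])),o["grip_width"],o["ft_force"].round(1),o["moment"].round(2),o["q"].round(2))
```

```text
17.0333 [0.49892107 0.03322334 0.11099361] 1.6987105422589601 0.03355719688810839 [-2.7 -1.5 -2.7] [-0.35  0.45 -0.05] [-0.16  0.54  1.84 -0.    0.76 -0.19]
```

>>> play_rows --rows "0.1 0 0 0 0 0 1; 0.1 0 0 0 0 0 1; 0.1 0 0 0 0 0 1; 0.1 0 0 0 0 0 1; 0.1 0 0 0.1 0 0 1; 0.1 0 0 0.1 0 0 1; 0.1 0 0 0.1 0 0 1; 0.1 0 0 0.1 0 0 1"

```text
time: 17.75
position: [0.4983, 0.0335, 0.1105]
tool_rot: [0.267, 0.656, -0.267, 0.654]
ft_force: [-2.9, 0.1, -3.2]
grip_width: 0.0338
```

```bash
cat >> h.py <<'E'
def st():
    p,R,o=avg(2);print(o["time"],p.round(4),np.degrees(np.arctan2(R.as_matrix()[1,2],R.as_matrix()[0,2])).round(2),round(o["grip_width"],4),o["ft_force"].round(1),o["moment"].round(2),o["q"].round(2))
E
python3 -c "from h import *;st()"
```

```text
17.8 [0.4983 0.0335 0.1105] -44.44 0.0337 [-3.  -1.6 -3.8] [-0.22  0.68 -0.09] [-0.16  0.54  1.85  0.    0.76  0.62]
```

>>> play_rows --rows "0.1 0 0 0.1 0 0 1; 0.1 0 0 0.1 0 0 1; 0.1 0 0 0.1 0 0 1; 0.1 0 0 0.1 0 0 1; 0.1 0 0 0.1 0 0 1; 0.1 0 0 0.1 0 0 1; 0 0 0 0 0 0 1"

```text
time: 18.43
position: [0.4981, 0.0339, 0.1101]
tool_rot: [0.447, 0.549, -0.448, 0.547]
ft_force: [-4.3, 1.4, -0.5]
grip_width: 0.0335
```

```bash
python3 -c "from h import *;st()"
```

```text
18.4833 [0.4981 0.0339 0.1101] -78.39 0.0335 [-5.6  0.3 -0.9] [ 0.17  0.93 -0.07] [-0.16  0.54  1.85  0.    0.76  1.21]
```

>>> play_rows --rows "0.1 0 0 0.1 0 0 1; 0.1 0 0 0 0 0 1; 0.1 0 0 0 0 0 1; 0.1 0 0 0.1 0 0 1; 0.1 0 0 0 0 0 1; 0.1 0 0 0 0 0 1; 0 0 0 0 0 0 1"

```text
time: 19.12
position: [0.4982, 0.0343, 0.1097]
tool_rot: [-0.589, -0.392, 0.59, -0.39]
ft_force: [-4.2, 4.2, -0.8]
grip_width: 0.0339
```

```bash
python3 -c "from h import *;st()"
```

```text
19.1667 [0.4982 0.0343 0.1097] -112.86 0.0334 [-5.3  3.2 -2. ] [ 0.6   0.89 -0.05] [-0.16  0.54  1.85  0.    0.76  1.81]
```

>>> play_rows --rows "0.05 0 0 0 0 0 1; 0.05 0 0 0 0 0 1; 0 0 0 0 0 0 1"

```text
time: 19.47
position: [0.4982, 0.0344, 0.1097]
tool_rot: [-0.607, -0.362, 0.608, -0.36]
ft_force: [-4.0, 3.9, -2.2]
grip_width: 0.0336
```

```bash
python3 -c "from h import *;st()"
```

```text
19.5167 [0.4982 0.0344 0.1097] -118.53 0.0333 [-5.1  4.  -1.7] [ 0.64  0.85 -0.08] [-0.16  0.54  1.85  0.    0.76  1.91]
```

>>> play_rows --rows "0.05 0 0 0 0 0 1; 0.05 0 0 0 0 0 1; 0 0 0 0 0 0 1"

```text
time: 19.82
position: [0.4983, 0.0345, 0.1097]
tool_rot: [-0.625, -0.331, 0.626, -0.329]
ft_force: [-4.7, 4.7, -2.1]
grip_width: 0.0338
```

```bash
python3 -c "from h import *;st()"
```

```text
19.8667 [0.4983 0.0345 0.1097] -124.26 0.0338 [-4.   3.3 -2.4] [ 0.72  0.87 -0.07] [-0.16  0.54  1.85  0.    0.76  2.01]
```

>>> play_rows --rows "0.05 0 0 0 0 0 1; 0.05 0 0 0 0 0 1; 0 0 0 0 0 0 1"

```text
time: 20.17
position: [0.4983, 0.0345, 0.1096]
tool_rot: [-0.64, -0.3, 0.641, -0.298]
ft_force: [-3.9, 4.1, -3.4]
grip_width: 0.0336
```

```bash
python3 -c "from h import *;st()"
```

```text
20.2167 [0.4983 0.0345 0.1096] -129.99 0.0336 [-4.5  3.7 -2.3] [ 0.73  0.82 -0.08] [-0.16  0.54  1.85  0.    0.76  2.11]
```

>>> play_rows --rows "0.05 0 0 0 0 0 1; 0.05 0 0 0 0 0 1; 0 0 0 0 0 0 1"

```text
time: 20.52
position: [0.4986, 0.0343, 0.1096]
tool_rot: [-0.654, -0.268, 0.655, -0.266]
ft_force: [-4.4, 3.9, -2.6]
grip_width: 0.0334
```

```bash
python3 -c "from h import *;st()"
```

```text
20.5667 [0.4986 0.0343 0.1096] -135.59 0.0336 [-3.9  4.2 -2.7] [0.72 0.7  0.37] [-0.16  0.54  1.85  0.    0.76  2.21]
```

>>> play_rows --rows "0.03 0 0 0 0 0 1; 0.03 0 0 0 0 0 1; 0 0 0 0 0 0 1; 0 0 0 0 0 0 1"

```text
time: 20.95
position: [0.4993, 0.0336, 0.1097]
tool_rot: [-0.662, -0.248, 0.663, -0.247]
ft_force: [-2.1, 2.7, -5.3]
grip_width: 0.0339
```

```bash
python3 -c "from h import *;st()"
```

```text
21.0 [0.4993 0.0336 0.1097] -139.07 0.0336 [-2.1  2.7 -6.1] [0.59 0.52 0.52] [-0.16  0.54  1.85  0.    0.76  2.27]
```

>>> play_rows --rows "-0.05 0 0 0 0 0 1; -0.05 0 0 0 0 0 1; -0.04 0 0 0 0 0 1; 0 0 0 0 0 0 1"

```text
time: 21.38
position: [0.4993, 0.0336, 0.1098]
tool_rot: [0.644, 0.292, -0.644, 0.291]
ft_force: [-1.6, 3.3, -6.9]
grip_width: 0.0334
```

```bash
python3 -c "from h import *;st()"
```

```text
21.4333 [0.4993 0.0336 0.1098] -131.31 0.0336 [-1.2  4.7 -7.1] [0.69 0.48 0.08] [-0.16  0.54  1.85  0.    0.76  2.13]
```

>>> play_rows --rows "-0.1 0 0 -0.1 0 0 1; -0.1 0 0 -0.1 0 0 1; -0.1 0 0 -0.1 0 0 1; -0.1 0 0 0 0 0 1; -0.1 0 0 -0.1 0 0 1; -0.1 0 0 -0.1 0 0 1; -0.1 0 0 -0.1 0 0 1; -0.1 0 0 0 0 0 1"

```text
time: 22.15
position: [0.4994, 0.034, 0.1103]
tool_rot: [0.479, 0.521, -0.479, 0.52]
ft_force: [-2.0, 5.3, -8.2]
grip_width: 0.0336
```

>>> play_rows --rows "-0.1 0 0 -0.1 0 0 1; -0.1 0 0 -0.1 0 0 1; -0.1 0 0 -0.1 0 0 1; -0.1 0 0 0 0 0 1; -0.1 0 0 -0.1 0 0 1; -0.1 0 0 0 0 0 1; -0.1 0 0 -0.1 0 0 1; 0 0 0 0 0 0 1"

```text
time: 22.82
position: [0.4992, 0.0342, 0.1107]
tool_rot: [0.273, 0.653, -0.271, 0.652]
ft_force: [-2.5, 5.8, -8.8]
grip_width: 0.0337
```

>>> play_rows --rows "0 0 0 0 0 0 1; 0 0 0 0 0 0 1; 0 0 0 0 0 0 1"

```text
time: 23.07
position: [0.4992, 0.0342, 0.1107]
tool_rot: [0.274, 0.653, -0.272, 0.652]
ft_force: [-1.5, 5.9, -8.6]
grip_width: 0.0334
```

```bash
python3 -c "
from h import *
st()
im=imaging.camera('wrist');cv2.imwrite('pics/w9.png',im)
im=imaging.camera('side');cv2.imwrite('pics/s9.png',im)
a=cv2.imread('pics/s8.png').astype(int);g=im.astype(int)
# stem end (dark gripper may hide) and rest pins unchanged?
print('diff rest-pin area',[abs(a[y0:y1,x0:x1]-g[y0:y1,x0:x1]).mean().round(1) for y0,y1,x0,x1 in [(166,192,211,224),(166,184,238,262),(191,203,230,242),(210,220,258,272)]])
"
```

```text
23.1167 [0.4992 0.0342 0.1107] -45.42 0.0337 [-1.5  6.3 -8.9] [1.08 0.42 0.08] [-0.16  0.54  1.84  0.    0.76  0.63]
diff rest-pin area [np.float64(24.4), np.float64(55.7), np.float64(1.8), np.float64(1.5)]
```

>>> play_rows --rows "0 0 0 0.5 0 0 1; 0 0 0 0 0 0 1; 0 0 0 0 0 0 1; 0 0 0 0 0 0 1; 0 0 0 0 0 0 1; 0 0 0 0 0 0 1"

```text
time: 23.77
position: [0.4992, 0.0342, 0.1106]
tool_rot: [0.274, 0.653, -0.272, 0.652]
ft_force: [-2.1, 6.3, -4.7]
grip_width: 0.0336
```

```bash
python3 -c "
from h import *
st()
from rig import robot
print(robot.hand_in())"
```

```text
23.8167 [0.4992 0.0342 0.1106] -45.42 0.0335 [-2.2  5.4 -5.1] [1.05 0.56 0.06] [-0.16  0.54  1.84  0.    0.76  0.63]
the job is handed in; nothing more can be done
None
```

I took the 16 mm pin from the rest and pushed it in along the bore until its collar met the block. I then turned the thumbscrew clockwise to its seat, backed it off about a quarter turn, and handed in at 23.8 s still gripping it with 25 N.

**Pin choice:** the guide part measured 15.6 mm wide in the wrist picture, so it was the middle pin.

**Pin home:** it slid in without any jamming force, then stopped with an 8 N push. That stop came about 4–5 mm further than my estimate of how I had gripped it. The side picture showed the nose out through the far end and the stem end about where a seated pin should put it. That part of the picture had not changed by the end.

**Thumbscrew seat:** it seated after about 2.45–2.5 rad, where I expected it from taking the block's white mark as the seat (2.46). The torque rose from about -0.08 to +0.52 N m. Over the last few degrees the fingers slipped or flexed a little.

**Back-off:** the hand turned back 93.7° from where I stopped and 85.6° from where the seat first took up. Both are inside 90 ± 20°. I did not release the knob to read its white line again, because the gripper hides it, so the angle rests on hand pose and torque.

**Disagreements:**
- The small free-turning torque readings had the opposite sign to what I expected, probably from side loads on the wrist.
- The last readings still showed about 5 N down and 6 N sideways on the tool.

**Other things on the bench:** the two remaining pins were in the rest when I last viewed it, after releasing the 16 mm pin. The final picture could not confirm this, because that area had changed, probably because the gripper was in front of it. The arm did not go near them again. I saw no contact with the bystander items, but I did not measure their final positions.

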